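# Hang up the ear defenders and crack the desiccator lid

### The arm

A 7-joint arm with a two-finger parallel gripper is mounted at the origin on the work surface. World frame = base frame: x ahead of the robot, y to its left, z up, the work surface at z = 0. Lengths are in m, angles in rad, forces in N, time in s.
With the tool pointing down it reaches from about 0.4 to 0.85 m from the base axis. Payload 10.4 kg.
Tool frame: the origin (TCP) lies between the finger pads; the fingertips stand 17 mm ahead of it and the grasp point (between the pads) lies 2 mm behind it; x points along the fingers, y is the direction in which the jaws open and shut, and the axes are right-handed (so a half turn about x gives the same grasp; the last joint's range is limited). The gripper opens to 87 mm and grips with 3 to 60 N. Pads are 19 mm wide; open, the fingers measure 117 mm over their backs; the gripper's body (75 mm by 190 mm) begins 51 mm behind the grasp point.
Start: joints at [-1.214, 0.332, -0.065, 1.46, 0.022, 1.35, -0.088], TCP at [0.232, 0.58, 0.24] pointing down, gripper open.
Joint ranges: [-2.6, 2.6], [-0.5, 2.12], [-1.47, 1.34], [0.16, 2.42], [-1.27, 4.41], [0.06, 2.06], [-2.6, 2.6]. Speed limits (rad/s): [2.22, 2.22, 2.79, 2.79, 3.14, 3.14, 3.14].

### API

Orientations are given as a unit quaternion [x, y, z, w].
In Python, from bench import r, optics, close_job gives the robot as it stands.
- The arm moves only by the shell command python3 -m inch 'ROWS' [OPENING] [FORCE]. ROWS is JSON, a list of rows, each an object with "translation": the shift along the tool's x, y, z in cm, a list of three; "spin": the turn about the tool's x in degrees. In form: [{"translation": [tx, ty, tz], "spin": spin}, ...]. A call has 1 to 20 rows; each row shifts and turns the pose as measured when the row begins, along the tool's axes as they then stand; what a row does not reach is not made up. A row lasts 1/8 s, in which the tool goes at most 62.5 mm and 10.7 degrees, less where a joint would pass 70% of its speed; a pose out of reach is approached as far as the arm can. A call is refused whole if a number of a shift passes 6.25 or a number of a turn 10.7, either way. A call with a gripper value outside its range is refused whole. OPENING is the closure, from 0 (fully open) to 1 (shut), set as the call begins (- or left out, the last holds). The fingers move at their own pace and stop on an object; FORCE is the grip in N (left out, the last holds). Time passes only in rows, so rows that do not move let the fingers close. It gives the time, the measured TCP pose, the force and the opening at its end, in the units of the state.
- r.read_state(): the state, without advancing time (a new reading comes with each control period).
- optics.camera(name): name is "scene" or "top" or "wrist"; returns the picture (400x640x3 uint8, red, green, blue); there is no depth.
- optics.camera_model(name): a dict with "camera_matrix" (3x3 intrinsics, pixels), "world_from_camera" (4x4, takes a point from camera to world coordinates); the wrist camera has in their place "tool_from_camera" (4x4, takes a point from camera to tool coordinates, whose origin is the TCP and whose axes are the tool frame's). Camera axes: x right, y down, z forward; pixel columns grow to the right and rows downward; lengths in m; the calibration is good to about 2 mm. A picture is of the moment at which its call begins: read the wrist's pose just before it. camera_model takes no time and is no camera call.
- close_job(): hands the job in, once; it reports no verdict.
The state is a dict: "time": time; "joint_positions": joint angles; "joint_vel": joint speeds; "joint_torque": joint torques, N m; "ee_pos": TCP position; "eef_rot": TCP orientation; "ft_force": force on the tool from outside, world axes, zero at the start; "torque": the same for the moment, N m; "width": finger opening in m.
Only numpy, scipy, OpenCV 4.12 (cv2) and the standard library are available. Lean on these libraries where they do the work, as an engineer would, in place of code of your own. Each camera call takes 0.05 s, during which the arm holds its last target.

### The job

Ear defenders have been left standing on the lid of the desiccator: hang them over the bar of the rail, one cup on each side of the bar, and let go of them. Then pull the desiccator's lid free of its sticky seal and, without letting it fly wide open, hold it slightly open, with a gap of about 2 cm at the front edge. Finish while still holding the lid like that, with the ear defenders still hanging and the other things on the bench left where they are.

Things in the scene. Friction and masses are not known exactly. Their poses are not given: they have to be found in the camera images.
- desiccator: White plastic benchtop desiccator, a box 200 mm deep (x) by 220 mm wide (y) and 100 mm high, fixed to the bench. Origin: centre of its underside. Its own x axis points from the front edge (handle side, towards the robot) to the hinge side, z up. It stands turned by up to about 0.35 rad. White crucibles show through the lid's clear pane.
- lid (a joint): Opening angle of the desiccator's lid, rad: 0 shut, grows as the front edge rises, up to 1.2. The front edge is 208 mm from the hinge line, so 0.1 rad is a gap of about 21 mm. The seal resists over the first 7 mm or so of travel at the front edge, with a peak of roughly 15 N upwards at the handle (the lid's weight included) about 3 mm up; then it lets go and only the weight remains (about 3 N at the handle). Let go, the lid falls shut.
- lid_handle (a point): Middle of the handle's bar: a round steel bar 12 mm thick and 80 mm long, along the lid's y axis, on a post at each end, 34 mm above the lid's top (28 mm of free space under the bar) and 186 mm from the hinge line, near the front edge. It is gripped from above across the lid's x axis.
- lid_hinge (a point): Middle of the hinge line, which runs along the desiccator's y axis at the lid's far edge, 103 mm above the bench. The lid (grey frame, clear pane) is 208 mm by 226 mm, 12 mm thick, about 0.5 kg; its underside is level with the hinge line and its top is 115 mm above the bench when shut.
- muffs: Rigid black ear defenders (headband with two cups), an upside-down U 163 mm high, 154 mm wide along its own y axis, 0.17 to 0.27 kg. They start standing on the lid on the flat bottoms of their cups. Origin: bottom centre, between the cups (level with their undersides); z up to the pad, the U lies in the y-z plane. Cups: 54 mm (x) by 64 mm high. The free space between the cups is 92 mm wide.
- muffs_pad (a point): Centre of the pad on top of the headband, a block 22 mm (own x) by 50 mm (own y) by 30 mm high, 148 mm above the cups' undersides; its underside (15 mm below this point) is the top of the inside of the U and is what rests on the bar. Gripped from above across its own x axis.
- rail: Free-standing rail, fixed to the bench: a round steel bar 12 mm thick and 260 mm long along its own y axis, on a post at each end, on a low base plate 110 mm by 290 mm by 12 mm. Origin: centre of the base's underside, z up. It stands turned by up to about 0.35 rad. It and the desiccator may stand left or right.
- rail_mid (a point): Middle of the bar on the bar's axis, 155 mm above the bench. Ear defenders hanging on the bar have their pad centre 21 mm above this height.
- bottle_a: Small white reagent bottle, 48 mm across, 100 mm high; to be left alone. Origin: centre of its underside.
- bottle_b: Another such bottle; to be left alone. Origin: centre of its underside.
- beaker: Glass beaker, 66 mm across, 75 mm high; to be left alone. Origin: centre of its underside.
- jar: Amber glass jar, 70 mm across, 80 mm high; to be left alone. Origin: centre of its underside.
Mind the look-alikes: they are no part of the job. Of the things like the muffs, leave any that is orange; of the rest the smaller one is meant.

How it is judged:
By the outcome, as a careful person would: the job done as asked, in the order asked, and still so for the second after the job is handed in, while the arm keeps its last pose, push and grip.
It also fails if it takes over 53 s, if anything falls off the work surface, if the arm or the gripper's body presses on something with over 40 N, if the wrist force passes 120 N, or if a joint passes its speed limit or range.

## Working session

There is one attempt and no reset: what is moved stays moved. The work goes in short steps, Python scripts to look and compute and a shell command to move; the robot and the scene stay as the last step left them, time stands still between calls to the robot, and variables do not carry over. Pictures are saved under pics/ and viewed, and the job is handed in when it is done.

```bash
mkdir -p pics; ls
python3 - <<'E'
from bench import r, optics
import cv2
s=r.read_state()
print({k:(v if not hasattr(v,'__len__') else [round(float(x),4) for x in v]) for k,v in s.items()})
for n in ("scene","top","wrist"):
    im=optics.camera(n); cv2.imwrite(f"pics/{n}0.png",im[:,:,::-1])
    m=optics.camera_model(n); print(n,{k:[[round(float(x),4) for x in row] for row in v] for k,v in m.items() if hasattr(v,'__len__') and hasattr(v[0],'__len__')})
E
```

```text
pics
{'time': 0.0, 'joint_positions': [-1.2136, 0.3329, -0.0647, 1.4609, 0.0216, 1.3499, -0.0885], 'joint_vel': [-0.0011, 0.0004, -0.0004, 0.0002, 0.0003, -0.0008, -0.0009], 'joint_torque': [0.0005, -62.3261, 0.0249, -38.9906, -0.0613, 0.0399, 0.0002], 'ee_pos': [0.2316, 0.5801, 0.2388], 'eef_rot': [0.133, 0.6945, -0.1339, 0.6943], 'ft_force': [-0.0661, -0.5248, 0.3894], 'torque': [-0.0126, -0.0052, 0.0197], 'width': 0.08685857552087248}
scene {'camera_matrix': [[513.6296, 0.0, 320.5746], [0.0, 513.6296, 195.3899], [0.0, 0.0, 1.0]], 'world_from_camera': [[0.8388, 0.4631, -0.2863, 0.9482], [0.5442, -0.6979, 0.4657, -0.7024], [0.0158, -0.5464, -0.8374, 1.5386], [0.0, 0.0, 0.0, 1.0]]}
top {'camera_matrix': [[379.6563, 0.0, 322.5837], [0.0, 379.6563, 201.6622], [0.0, 0.0, 1.0]], 'world_from_camera': [[0.0038, -0.9992, 0.0396, 0.455], [-1.0, -0.004, -0.0052, 0.0225], [0.0053, -0.0395, -0.9992, 1.0666], [0.0, 0.0, 0.0, 1.0]]}
wrist {'camera_matrix': [[357.5539, 0.0, 313.0121], [0.0, 357.5539, 203.7717], [0.0, 0.0, 1.0]], 'tool_from_camera': [[-0.0006, -0.2852, 0.9585, -0.1451], [1.0, -0.0001, 0.0006, 0.0009], [-0.0001, 0.9585, 0.2852, -0.0798], [0.0, 0.0, 0.0, 1.0]]}
```

View pics/scene0.png

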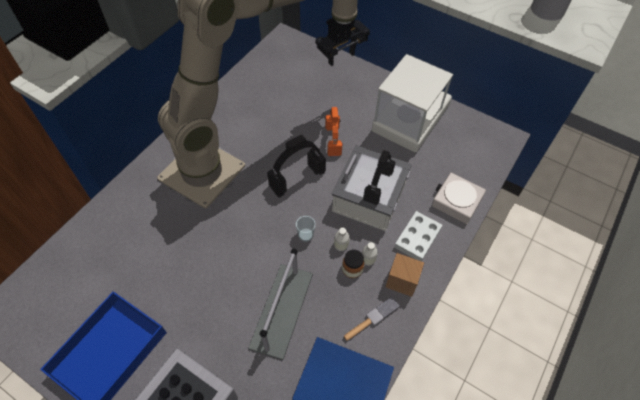

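View pics/top0.png

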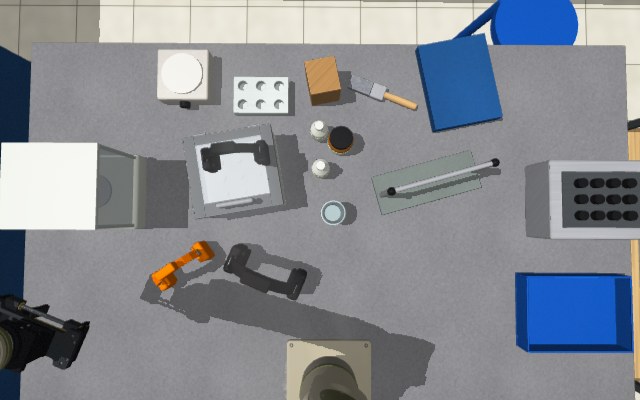

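View pics/wrist0.png

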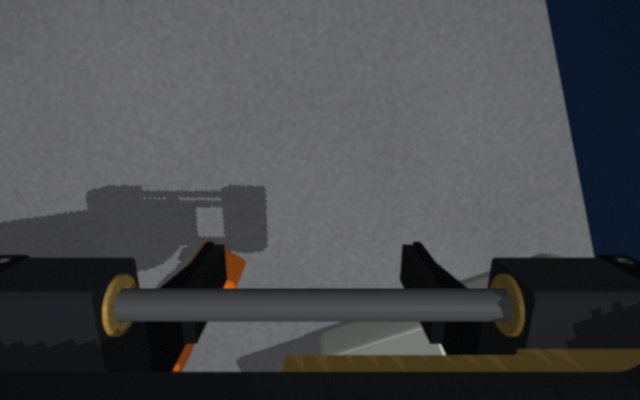

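Top view candidates are the black muffs on the lid (236,153), the larger black muffs on the bench (265,272) and the orange ones (183,266). I choose the smaller black ones on the lid and will check them in a crop.

Run:
```python
import cv2
t=cv2.imread("pics/top0.png")
c=cv2.resize(t[115:225,180:300],None,fx=5,fy=5,interpolation=cv2.INTER_CUBIC); cv2.imwrite("pics/c1.png",c)
c=cv2.resize(t[140:220,365:505],None,fx=5,fy=5,interpolation=cv2.INTER_CUBIC); cv2.imwrite("pics/c2.png",c)
s=cv2.imread("pics/scene0.png")
c=cv2.resize(s[140:230,325:415],None,fx=6,fy=6,interpolation=cv2.INTER_CUBIC); cv2.imwrite("pics/c3.png",c)
c=cv2.resize(s[240:360,245:345],None,fx=5,fy=5,interpolation=cv2.INTER_CUBIC); cv2.imwrite("pics/c4.png",c)
```

```text
(no output)
```

View pics/c1.png

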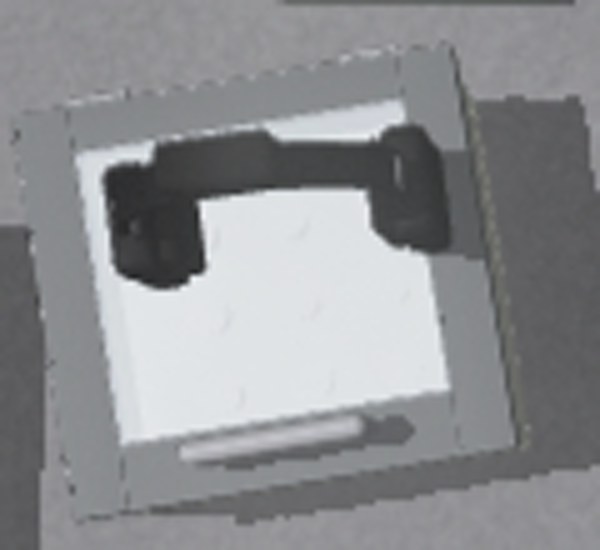

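View pics/c2.png

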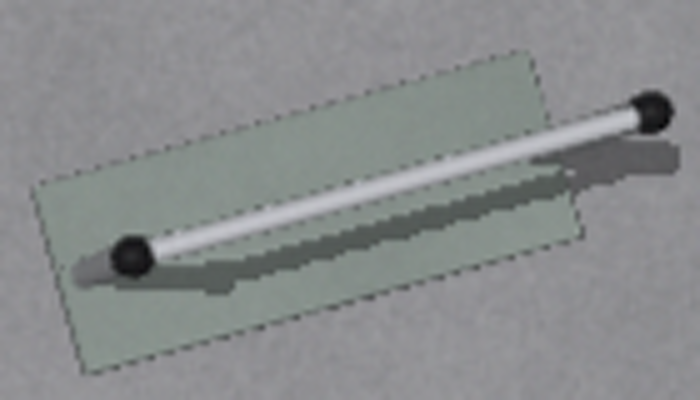

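View pics/c3.png

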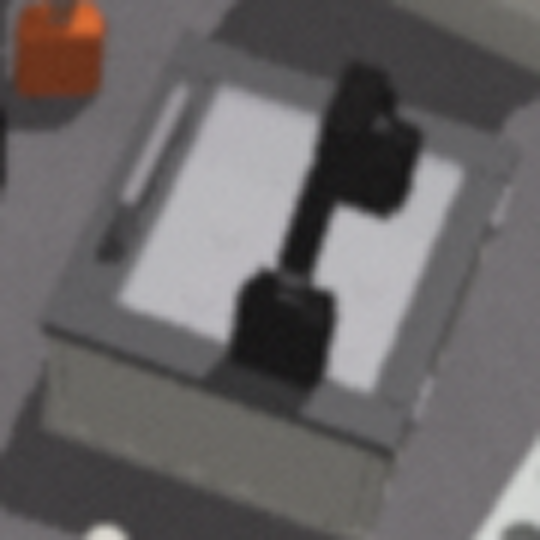

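View pics/c4.png

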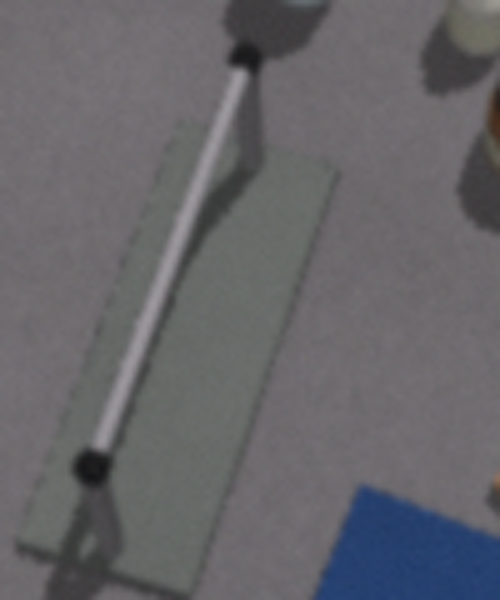

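```bash
cat > h.py <<'E'
import numpy as np
from bench import r, optics
from scipy.spatial.transform import Rotation as R
def ray(cam,u,v,TW=None):
    m=optics.camera_model(cam);K=np.array(m["camera_matrix"])
    T=np.array(m["world_from_camera"]) if TW is None else TW@np.array(m["tool_from_camera"])
    d=T[:3,:3]@np.linalg.solve(K,[u,v,1.]);return T[:3,3],d
def plane(cam,u,v,z,TW=None):
    o,d=ray(cam,u,v,TW);return o+d*(z-o[2])/d[2]
def tri(a,b):
    (o1,d1),(o2,d2)=a,b;s=np.linalg.lstsq(np.c_[d1,-d2],o2-o1,rcond=None)[0]
    p,q=o1+s[0]*d1,o2+s[1]*d2;return (p+q)/2,np.linalg.norm(p-q)
def toolT(s=None):
    s=s or r.read_state();T=np.eye(4);T[:3,:3]=R.from_quat(s["eef_rot"]).as_matrix();T[:3,3]=s["ee_pos"];return T
def proj(cam,p,TW=None):
    m=optics.camera_model(cam);K=np.array(m["camera_matrix"])
    T=np.array(m["world_from_camera"]) if TW is None else TW@np.array(m["tool_from_camera"])
    c=np.linalg.inv(T)@np.r_[p,1];q=K@c[:3];return q[:2]/q[2]
def delta(p,ydir=None):
    """shift in tool cm to bring TCP to p; spin deg so tool y || ydir"""
    T=toolT();d=T[:3,:3].T@(np.array(p)-T[:3,3])*100;a=None
    if ydir is not None:
        w=T[:3,:3].T@np.array(ydir,float);a=np.degrees(np.arctan2(w[2],w[1]));a=(a+90)%180-90
    return d.round(2),a
E
python3 - <<'E'
from h import *
np.set_printoptions(precision=4,suppress=True)
t=lambda x,y:(180+x/5,115+y/5)
for n,u in dict(padTL=(155,148),padTR=(268,132),padc=(213,158)).items(): print(n,plane("top",*t(*u),.278))
r2=lambda x,y:(365+x/5,140+y/5); r4=lambda x,y:(245+x/5,240+y/5)
A=[plane("top",*r2(132,256),.155),plane("top",*r2(652,111),.155)];print("ends",A,np.linalg.norm(A[0]-A[1]))
print(tri(ray("top",*r2(132,256)),ray("scene",*r4(246,57))),tri(ray("top",*r2(652,111)),ray("scene",*r4(92,467))))
m=(A[0]+A[1])/2;d=A[1]-A[0];print("mid",m,"barangle",np.degrees(np.arctan2(d[1],d[0])))
h=[plane("top",*t(*q),.149) for q in((185,453),(362,428))];d=h[1]-h[0];print("handle",h,(h[0]+h[1])/2,np.linalg.norm(d),np.degrees(np.arctan2(d[1],d[0])))
L=[plane("top",*t(*q),.115) for q in((78,522),(520,443),(448,42),(15,115))];print("lid",L,[np.linalg.norm(L[i]-L[i-1]) for i in range(4)])
s3=lambda x,y:(325+x/6,140+y/6)
o,d=ray("scene",*s3(358,85)); print("scene pad on z", plane("scene",*s3(358,90),.27))
C=[plane("top",*t(*q),.18) for q in((155,235),(412,195))];d=C[1]-C[0];print("cups",C,np.degrees(np.arctan2(d[1],d[0])))
T=toolT();print(T)
E
```

```text
padTL [0.6046 0.2518 0.278 ]
padTR [0.6115 0.2048 0.278 ]
padc [0.6005 0.2276 0.278 ]
ends [array([ 0.517 , -0.1479,  0.155 ]), array([ 0.5884, -0.3999,  0.155 ])] 0.26194983264198113
(array([ 0.518 , -0.1467,  0.1573]), np.float64(0.0026078368837107175)) (array([ 0.5892, -0.3982,  0.157 ]), np.float64(0.0027942499904338998))
mid [ 0.5527 -0.2739  0.155 ] barangle -74.1972793439215
handle [array([0.4808, 0.2726, 0.149 ]), array([0.4933, 0.1874, 0.149 ])] [0.4871 0.23   0.149 ] 0.08615011307391689 -81.70561720584857
lid [array([0.4471, 0.3348, 0.115 ]), array([0.4875, 0.1143, 0.115 ]), array([0.6901, 0.1522, 0.115 ]), array([0.6519, 0.37  , 0.115 ])] [np.float64(0.20780414559124677), np.float64(0.22419250929664553), np.float64(0.2061792808187641), np.float64(0.22108234086770784)]
scene pad on z [0.5991 0.2397 0.27  ]
cups [array([0.5821, 0.2797, 0.18  ]), array([0.6015, 0.1596, 0.18  ])] -80.81837013097189
[[-0.0004  0.3707  0.9288  0.2316]
 [-0.001   0.9288 -0.3707  0.5802]
 [-1.     -0.0011  0.      0.2389]
 [ 0.      0.      0.      1.    ]]
```

Run:
```python
from h import *
np.set_printoptions(precision=4,suppress=True)
for a,b in (((98,228),(378,93)),((98,143),(417,107)),((98,143),(452,72)),((98,228),(417,107))): print(tri(ray("top",*a),ray("scene",*b)))
print(delta([.600,.228,.38],[.988,.156,0]))
```

```text
(array([0.4259, 0.5236, 0.2031]), np.float64(0.005272036684945276))
(array([0.5992, 0.472 , 0.2871]), np.float64(0.01960538592296981))
(array([0.6249, 0.4535, 0.426 ]), np.float64(0.12413165479370894))
(array([ 0.4654,  0.7056, -0.0302]), np.float64(0.11868895843865396))
(array([-14.08, -19.07,  47.27]), np.float64(59.268398717157424))
```

```bash
python3 -m inch '[{"translation":[-4,0,0],"spin":0},{"translation":[-4,0,0],"spin":10},{"translation":[-3,0,0],"spin":10},{"translation":[-3,0,0],"spin":10},{"translation":[0,0,0],"spin":10},{"translation":[0,0,0],"spin":10},{"translation":[0,0,0],"spin":9}]' 0 20; python3 -c "
from h import *
print(delta([.600,.228,.38],[.988,.156,0]))"
```

```text
time: 1.02
ee_pos: [0.2315, 0.5796, 0.381]
eef_rot: [0.465, 0.53, -0.469, 0.532]
ft_force: [-0.7, -0.4, -0.5]
width: 0.0868
(array([ 0.22, 32.02, 39.61]), np.float64(-1.5721094103371627))
```

```bash
python3 -m inch '[{"translation":[0,3.2,3.9],"spin":0},{"translation":[0,3.2,3.9],"spin":0},{"translation":[0,3.2,3.9],"spin":0},{"translation":[0,3.2,3.9],"spin":0},{"translation":[0,3.2,3.9],"spin":0},{"translation":[0,3.2,3.9],"spin":0},{"translation":[0,3.2,3.9],"spin":0},{"translation":[0,3.2,3.9],"spin":0},{"translation":[0,3,3.5],"spin":-1.5}]'
python3 - <<'E'
from h import *
import cv2
print(delta([.600,.228,.38],[.988,.156,0]))
s=r.read_state(); im=optics.camera("wrist"); cv2.imwrite("pics/w1.png",im[:,:,::-1]); print(s["ee_pos"],s["eef_rot"])
print([proj("wrist",p,toolT(s)) for p in ([.6,.228,.278],[.6046,.2518,.278],[.6115,.2048,.278])])
E
```

```text
time: 2.15
ee_pos: [0.5652, 0.2656, 0.3786]
eef_rot: [0.454, 0.538, -0.462, 0.539]
ft_force: [0.7, 0.4, 0.8]
width: 0.0876
(array([-0.13,  2.83,  4.27]), np.float64(0.3030009911607294))
[0.56520594 0.26561478 0.37856065] [ 0.45427282  0.53844281 -0.46159834  0.53911272]
[array([352.1586567 , 265.69491091]), array([364.51493786, 237.79346888]), array([360.94795538, 294.61028314])]
```

View pics/w1.png

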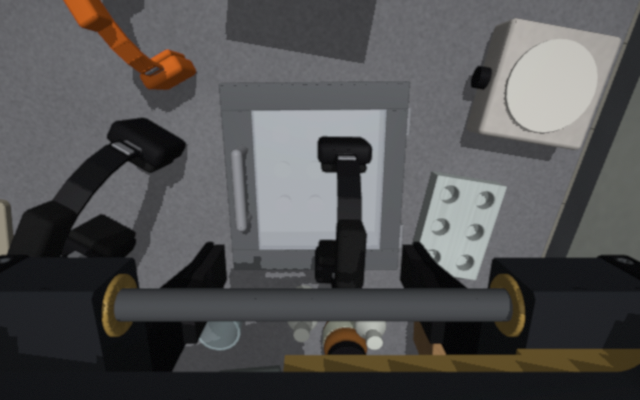

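Run:
```python
import cv2
t=cv2.imread("pics/w1.png")
cv2.imwrite("pics/w1c.png",cv2.resize(t[120:300,270:420],None,fx=3.3,fy=3.3,interpolation=cv2.INTER_CUBIC)*1)
```

```text
(no output)
```

View pics/w1c.png

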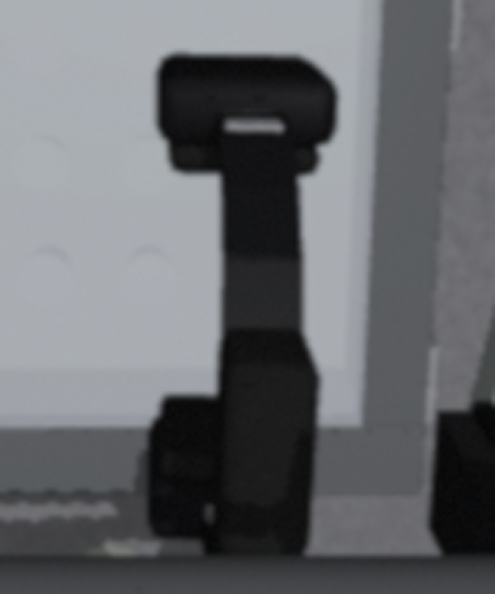

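Run:
```python
from h import *
T=toolT()
a=plane("wrist",349.5,221,.278,T); b=plane("wrist",347.3,286,.278,T); print(a,b,np.degrees(np.arctan2(*(b-a)[[1,0]])))
n=(b-a)/np.linalg.norm(b-a); c=a+n*.025; print(c)
print(delta([c[0],c[1],.27],[-n[1],n[0],0]))
```

```text
[0.59521904 0.25620276 0.278     ] [0.60339041 0.20370257 0.278     ] -81.15320201138833
[0.59906386 0.23150018 0.278     ]
(array([10.81,  2.59,  3.08]), np.float64(0.09142082484855507))
```

```bash
python3 -m inch '[{"translation":[0,2.6,3.2],"spin":0},{"translation":[0,0,0],"spin":0},{"translation":[0,0,0],"spin":0}]'
python3 - <<'E'
from h import *
import cv2
print(delta([.600,.230,.27],[.988,.153,0]))
for n in("top","scene"):
    im=optics.camera(n)[:,:,::-1]
    c=im[110:230,170:310] if n=="top" else im[110:240,310:430]
    cv2.imwrite(f"pics/{n}1.png",cv2.resize(c,None,fx=4,fy=4,interpolation=cv2.INTER_CUBIC))
E
```

```text
time: 2.58
ee_pos: [0.6014, 0.2295, 0.3767]
eef_rot: [0.455, 0.536, -0.465, 0.538]
ft_force: [-0.4, 0.3, -0.6]
width: 0.0872
(array([10.67, -0.04, -0.2 ]), np.float64(-0.000720078087496745))
```

View pics/scene1.png

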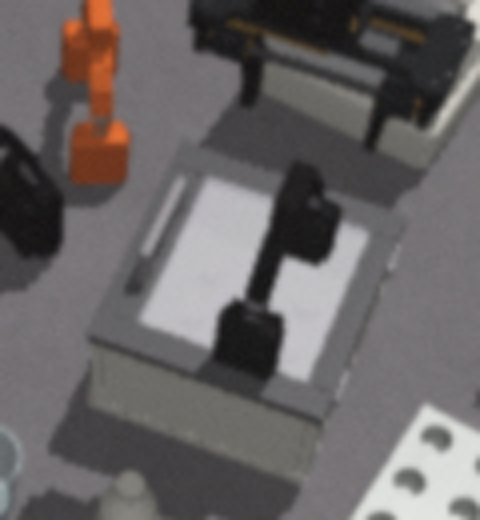

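```bash
python3 -m inch '[{"translation":[3,0,-0.1],"spin":0},{"translation":[2.5,0,0],"spin":0},{"translation":[2,0,0],"spin":0},{"translation":[1.5,0,0],"spin":0},{"translation":[1,0,0],"spin":0},{"translation":[0.6,0,0],"spin":0},{"translation":[0,0,0],"spin":0}]'
python3 - <<'E'
from h import *
print(delta([.600,.230,.27],[.988,.153,0]))
E
```

```text
time: 3.55
ee_pos: [0.5983, 0.234, 0.2695]
eef_rot: [0.454, 0.537, -0.462, 0.54]
ft_force: [-0.1, 1.2, 0.4]
width: 0.0867
(array([-0.05,  0.1 ,  0.42]), np.float64(0.4332157588238772))
```

```bash
python3 -m inch '[{"translation":[0,0.1,0.4],"spin":0},{"translation":[0,0,0],"spin":0}]'; python3 -m inch '[{"translation":[0,0,0],"spin":0},{"translation":[0,0,0],"spin":0},{"translation":[0,0,0],"spin":0},{"translation":[0,0,0],"spin":0},{"translation":[0,0,0],"spin":0},{"translation":[0,0,0],"spin":0}]' 1 30;  python3 - <<'E'
from h import *
import cv2
for n in("top","scene"):
    im=optics.camera(n)[:,:,::-1]
    c=im[110:230,170:310] if n=="top" else im[110:240,310:430]
    cv2.imwrite(f"pics/{n}2.png",cv2.resize(c,None,fx=4,fy=4,interpolation=cv2.INTER_CUBIC))
E
```

```text
time: 3.8
ee_pos: [0.6006, 0.2299, 0.2706]
eef_rot: [0.455, 0.537, -0.461, 0.54]
ft_force: [-0.5, 0.3, 0.8]
width: 0.0875
time: 4.55
ee_pos: [0.6008, 0.23, 0.2712]
eef_rot: [0.455, 0.537, -0.461, 0.54]
ft_force: [-0.5, 1.0, 0.1]
width: 0.0353
```

View pics/scene2.png

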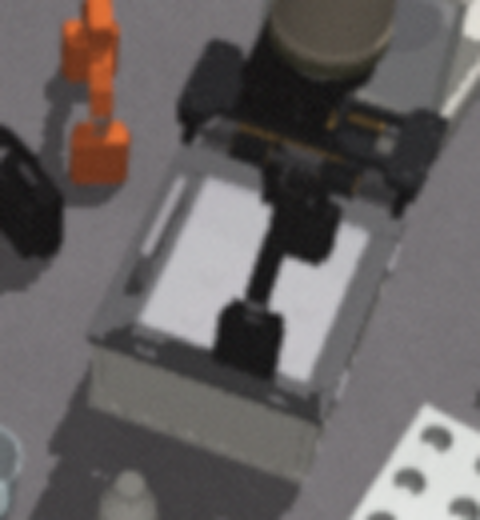

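```bash
python3 -m inch '[{"translation":[0,0,0],"spin":0},{"translation":[0,0,0],"spin":0},{"translation":[0,0,0],"spin":0}]'
```

```text
time: 5.03
ee_pos: [0.6008, 0.2299, 0.2711]
eef_rot: [0.455, 0.537, -0.461, 0.54]
ft_force: [0.6, -0.6, -0.5]
width: 0.0217
```

```bash
python3 -m inch '[{"translation":[-1,0,0],"spin":0},{"translation":[-2,0,0],"spin":0},{"translation":[-2,0,0],"spin":0},{"translation":[-2,0,0],"spin":0},{"translation":[-2,0,0],"spin":0},{"translation":[-1.5,0,0],"spin":0},{"translation":[0,0,0],"spin":0}]'
python3 - <<'E'
from h import *
import cv2
im=optics.camera("wrist")[:,:,::-1]; cv2.imwrite("pics/w2.png",im)
E
```

```text
time: 5.9
ee_pos: [0.6005, 0.2308, 0.3815]
eef_rot: [0.455, 0.537, -0.461, 0.54]
ft_force: [-0.5, -0.8, -2.5]
width: 0.0218
```

View pics/w2.png

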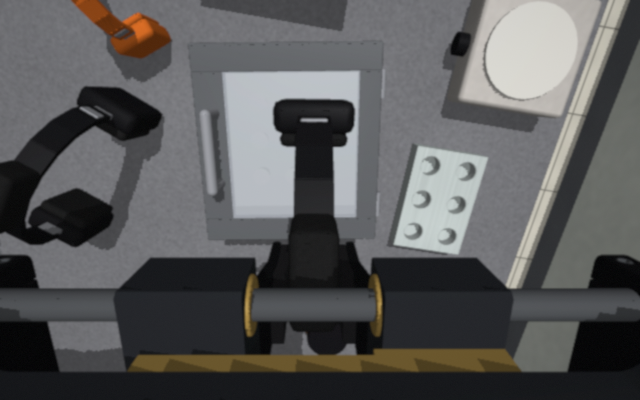

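```bash
python3 -m inch '[{"translation":[0,0,0],"spin":4},{"translation":[0,0,0],"spin":7},{"translation":[0,0,0],"spin":8},{"translation":[0,0,0],"spin":8},{"translation":[0,0,0],"spin":8},{"translation":[0,0,0],"spin":8},{"translation":[0,0,0],"spin":8},{"translation":[0,0,0],"spin":8},{"translation":[0,0,0],"spin":8},{"translation":[0,0,0],"spin":8},{"translation":[0,0,0],"spin":5}]'
python3 - <<'E'
from h import *
a=np.radians(-74.2)
print(delta([.553,-.273,.38],[np.cos(a),np.sin(a),0]))
E
```

```text
time: 7.32
ee_pos: [0.5973, 0.23, 0.3677]
eef_rot: [-0.692, -0.096, 0.708, -0.107]
ft_force: [-0.8, -0.2, -1.5]
width: 0.0215
(array([-0.23, 46.96, 18.59]), np.float64(0.7369266783205006))
```

```bash
python3 -m inch '[{"translation":[-0.2,2,0.8],"spin":0},{"translation":[0,3.5,1.4],"spin":0},{"translation":[0,4,1.6],"spin":0},{"translation":[0,4,1.6],"spin":0},{"translation":[0,4,1.6],"spin":0},{"translation":[0,4,1.6],"spin":0},{"translation":[0,4,1.6],"spin":0},{"translation":[0,4,1.6],"spin":0},{"translation":[0,4,1.6],"spin":0},{"translation":[0,4,1.6],"spin":0},{"translation":[0,4,1.6],"spin":0},{"translation":[0,2,0.8],"spin":0},{"translation":[0,0,0],"spin":0}]'
python3 - <<'E'
from h import *
a=np.radians(-74.2)
print(delta([.553,-.273,.38],[np.cos(a),np.sin(a),0]))
E
```

```text
time: 8.95
ee_pos: [0.5441, -0.2682, 0.3748]
eef_rot: [-0.688, -0.1, 0.71, -0.111]
ft_force: [0.1, -0.3, -1.9]
width: 0.0219
(array([-0.53,  0.73, -0.69]), np.float64(1.2988325096773252))
```

```bash
python3 -m inch '[{"translation":[-0.2,0.7,-0.7],"spin":1.3},{"translation":[0,0,0],"spin":0},{"translation":[0,0,0],"spin":0}]'
python3 - <<'E'
from h import *
import cv2
a=np.radians(-74.2)
print(delta([.553,-.273,.19],[np.cos(a),np.sin(a),0]),toolT()[:3,0])
for n in("top","scene","wrist"):
    im=optics.camera(n)[:,:,::-1]
    c=im[100:260,340:540] if n=="top" else im[180:360,200:400]
    cv2.imwrite(f"pics/{n}3.png",im if n=="wrist" else cv2.resize(c,None,fx=3,fy=3,interpolation=cv2.INTER_CUBIC))
E
```

```text
time: 9.32
ee_pos: [0.5536, -0.2714, 0.3764]
eef_rot: [-0.689, -0.093, 0.711, -0.103]
ft_force: [-0.5, -0.9, -2.1]
width: 0.022
(array([18.64, -0.05, -0.52]), np.float64(0.1153107552503343)) [-0.02911899 -0.01847087 -0.99940528]
```

View pics/scene3.png

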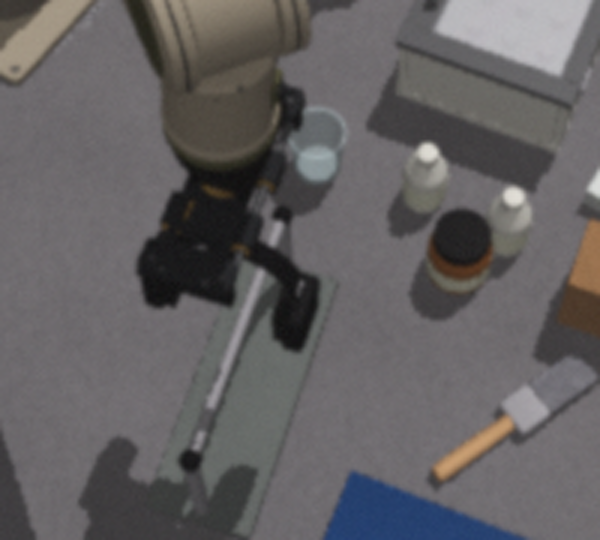

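View pics/wrist3.png

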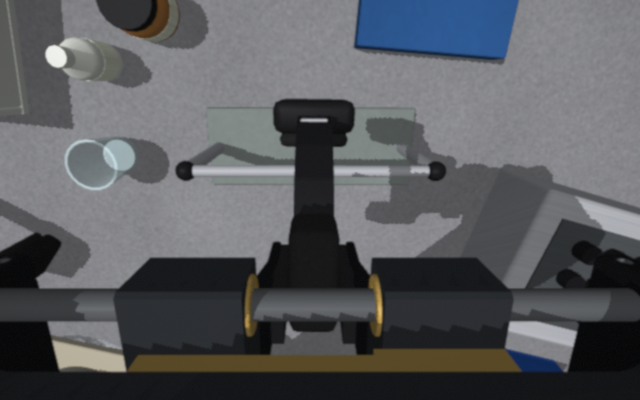

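View pics/top3.png

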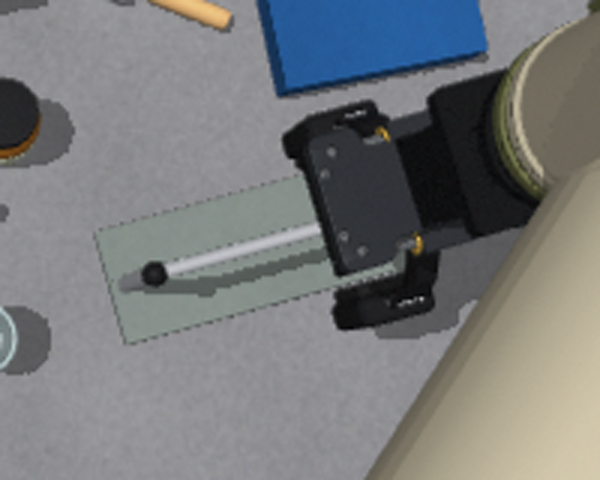

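```bash
python3 - <<'E'
from h import *
T=toolT();a=plane("wrist",184.5,171,.155,T);b=plane("wrist",437,171,.155,T);print(a,b,(a+b)/2,np.linalg.norm(a-b))
E
python3 -m inch '[{"translation":[2,0,-0.1],"spin":0},{"translation":[2.5,0,-0.1],"spin":0},{"translation":[2.5,0,-0.1],"spin":0},{"translation":[2,0,0],"spin":0},{"translation":[1,0,0],"spin":0},{"translation":[0,0,0],"spin":0}]'
python3 - <<'E'
from h import *
a=np.radians(-74.2)
print(delta([.553,-.273,.19],[np.cos(a),np.sin(a),0]),toolT()[:3,0])
E
```

```text
[ 0.51447302 -0.14435808  0.155     ] [ 0.58611783 -0.39737172  0.155     ] [ 0.55029542 -0.2708649   0.155     ] 0.26296174721535753
time: 10.22
ee_pos: [0.5542, -0.2709, 0.2746]
eef_rot: [-0.69, -0.094, 0.71, -0.104]
ft_force: [-0.0, -0.1, -1.6]
width: 0.0219
(array([ 8.46,  0.08, -0.09]), np.float64(0.3001379814954248)) [-0.02686903 -0.01844576 -0.99946876]
```

```bash
python3 -m inch '[{"translation":[2.5,0,-0.05],"spin":0},{"translation":[2.5,0,-0.05],"spin":0},{"translation":[1.5,0,0],"spin":0},{"translation":[1,0,0],"spin":0},{"translation":[0,0,0],"spin":0}]'
python3 - <<'E'
from h import *
import cv2
a=np.radians(-74.2)
print(delta([.553,-.273,.184],[np.cos(a),np.sin(a),0]),toolT()[:3,0])
im=optics.camera("scene")[:,:,::-1]
cv2.imwrite("pics/scene4.png",cv2.resize(im[200:360,220:380],None,fx=4,fy=4,interpolation=cv2.INTER_CUBIC)[:600])
E
```

```text
time: 10.85
ee_pos: [0.5554, -0.2729, 0.202]
eef_rot: [-0.692, -0.093, 0.708, -0.106]
ft_force: [-0.2, -0.6, -1.3]
width: 0.0221
(array([ 1.8 , -0.08,  0.19]), np.float64(0.3490855921893683)) [-0.02057659 -0.02042369 -0.99957965]
```

View pics/scene4.png

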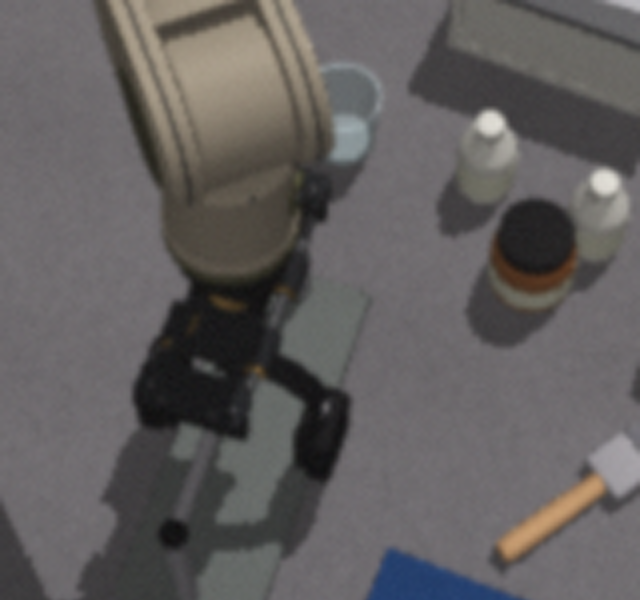

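```bash
python3 -m inch '[{"translation":[0.5,0,0],"spin":0},{"translation":[0.5,0,0],"spin":0},{"translation":[0.3,0,0],"spin":0},{"translation":[0,0,0],"spin":0}]';python3 -m inch '[{"translation":[0.3,0,0],"spin":0},{"translation":[0,0,0],"spin":0}]'
```

```text
time: 11.4
ee_pos: [0.5561, -0.2737, 0.1902]
eef_rot: [-0.693, -0.093, 0.707, -0.106]
ft_force: [0.0, 0.1, -0.3]
width: 0.0217
time: 11.65
ee_pos: [0.5561, -0.2738, 0.1871]
eef_rot: [-0.693, -0.093, 0.707, -0.106]
ft_force: [-0.3, -0.2, -2.2]
width: 0.0222
```

```bash
python3 -m inch '[{"translation":[0.2,0,0],"spin":0},{"translation":[0,0,0],"spin":0}]';python3 -m inch '[{"translation":[0.15,0,0],"spin":0},{"translation":[0,0,0],"spin":0}]'
```

```text
time: 11.9
ee_pos: [0.5561, -0.2739, 0.185]
eef_rot: [-0.693, -0.093, 0.707, -0.106]
ft_force: [-1.4, 0.3, -1.8]
width: 0.0214
time: 12.15
ee_pos: [0.5563, -0.274, 0.1842]
eef_rot: [-0.693, -0.093, 0.707, -0.106]
ft_force: [-0.1, 0.3, -1.0]
width: 0.022
```

```bash
python3 -m inch '[{"translation":[0.2,0,0],"spin":0},{"translation":[0,0,0],"spin":0}]';python3 -m inch '[{"translation":[0.2,0,0],"spin":0},{"translation":[0,0,0],"spin":0}]'
```

```text
time: 12.4
ee_pos: [0.5566, -0.2742, 0.1843]
eef_rot: [-0.694, -0.093, 0.706, -0.106]
ft_force: [0.5, -0.4, -2.7]
width: 0.0217
time: 12.65
ee_pos: [0.5568, -0.2744, 0.1843]
eef_rot: [-0.694, -0.093, 0.706, -0.106]
ft_force: [-0.7, 1.4, -1.0]
width: 0.0216
```

```bash
python3 -m inch '[{"translation":[0,0,0],"spin":0},{"translation":[0,0,0],"spin":0},{"translation":[0,0,0],"spin":0},{"translation":[0,0,0],"spin":0},{"translation":[0,0,0],"spin":0},{"translation":[0,0,0],"spin":0}]' 0;python3 - <<'E'
from h import *
import cv2
print(toolT()[:3,0])
im=optics.camera("wrist")[:,:,::-1]; cv2.imwrite("pics/w5.png",im)
im=optics.camera("scene")[:,:,::-1]
cv2.imwrite("pics/scene5.png",cv2.resize(im[200:360,220:380],None,fx=4,fy=4,interpolation=cv2.INTER_CUBIC)[:600])
E
```

```text
time: 13.4
ee_pos: [0.557, -0.2745, 0.1835]
eef_rot: [-0.694, -0.093, 0.706, -0.106]
ft_force: [-0.1, 0.5, 0.1]
width: 0.0739
[-0.01344538 -0.02107098 -0.99968757]
```

View pics/w5.png

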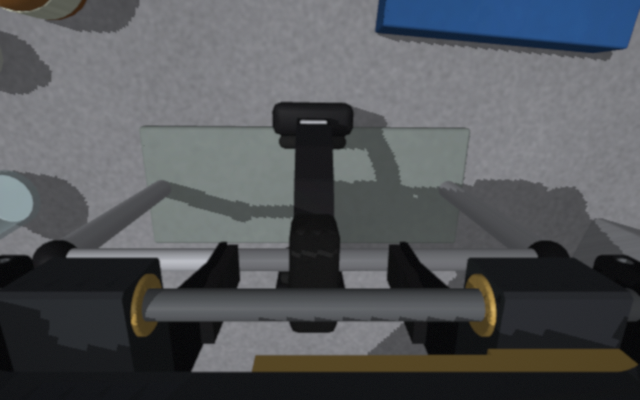

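View pics/scene5.png

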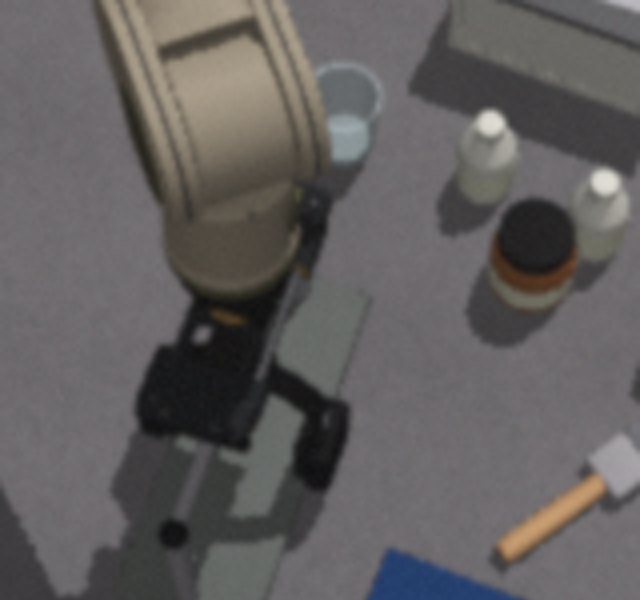

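```bash
python3 -m inch '[{"translation":[0,0,0],"spin":0},{"translation":[-0.5,0,0],"spin":0},{"translation":[-1.5,0,0],"spin":0},{"translation":[-3,0,0],"spin":0},{"translation":[-4,0,0],"spin":0},{"translation":[-4,0,0],"spin":0},{"translation":[-2,0,0],"spin":0},{"translation":[0,0,0],"spin":0}]';python3 - <<'E'
from h import *
import cv2
im=optics.camera("wrist")[:,:,::-1]; cv2.imwrite("pics/w6.png",im)
print(delta([.487,.230,.25],[.984,.179,0]))
E
```

```text
time: 14.5
ee_pos: [0.5588, -0.2717, 0.3442]
eef_rot: [-0.696, -0.092, 0.705, -0.107]
ft_force: [-0.1, 0.3, -1.3]
width: 0.0871
(array([  8.27, -50.34,  -7.19]), np.float64(-84.19782838785527))
```

View pics/w6.png

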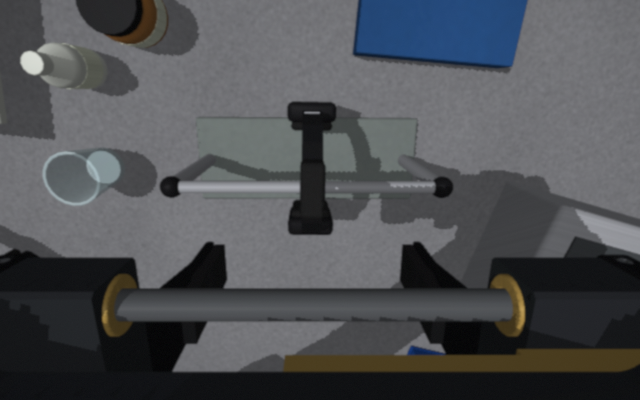

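The muffs hang with a cup on each side of the bar (cups at about (312,115) and (310,220), bar at row 187). Next, the handle.

```bash
python3 -m inch '[{"translation":[0,0,0],"spin":-9.4},{"translation":[0,0,0],"spin":-9.4},{"translation":[0,0,0],"spin":-9.4},{"translation":[0,0,0],"spin":-9.4},{"translation":[0,0,0],"spin":-9.4},{"translation":[0,0,0],"spin":-9.4},{"translation":[0,0,0],"spin":-9.4},{"translation":[0,0,0],"spin":-9.4},{"translation":[0,0,0],"spin":-9},{"translation":[0,0,0],"spin":0}]';python3 - <<'E'
from h import *
print(delta([.487,.230,.30],[.984,.179,0]),toolT()[:3,0])
E
```

```text
time: 15.8
ee_pos: [0.5547, -0.2694, 0.3313]
eef_rot: [0.43, 0.557, -0.451, 0.549]
ft_force: [-0.2, -0.0, 0.0]
width: 0.087
(array([  2.46,   4.67, -50.22]), np.float64(2.6481221351452717)) [-0.02711648 -0.01711452 -0.99948576]
```

```bash
python3 -m inch '[{"translation":[0,0.2,-3],"spin":2},{"translation":[0,0.4,-5],"spin":0.6},{"translation":[0,0.4,-5],"spin":0},{"translation":[0,0.4,-5],"spin":0},{"translation":[0.2,0.4,-5],"spin":0},{"translation":[0.2,0.4,-5],"spin":0},{"translation":[0.2,0.4,-5],"spin":0},{"translation":[0.2,0.4,-5],"spin":0},{"translation":[0.2,0.4,-5],"spin":0},{"translation":[0.2,0.4,-5],"spin":0},{"translation":[0,0,-2],"spin":0},{"translation":[0,0,0],"spin":0}]';python3 - <<'E'
from h import *
import cv2
T=toolT();print(delta([.487,.230,.20],[.984,.179,0]),T[:3,0])
im=optics.camera("wrist")[:,:,::-1]; cv2.imwrite("pics/w7.png",im)
im=optics.camera("scene")[:,:,::-1]; cv2.imwrite("pics/scene7.png",im)
print(proj("wrist",[.487,.23,.149],T))
E
```

```text
time: 17.3
ee_pos: [0.5061, 0.2449, 0.3023]
eef_rot: [0.453, 0.536, -0.482, 0.525]
ft_force: [0.1, -1.7, -0.7]
width: 0.0872
(array([10.32, -1.67,  1.09]), np.float64(-3.091600910341782)) [-0.03851511 -0.01970202 -0.99906377]
[297.07458614 204.91339847]
```

View pics/w7.png

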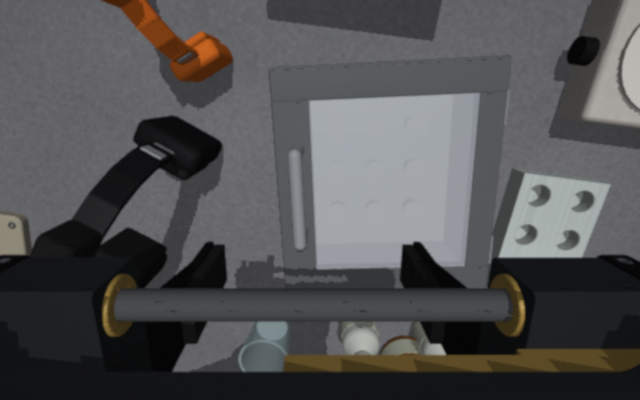

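View pics/scene7.png

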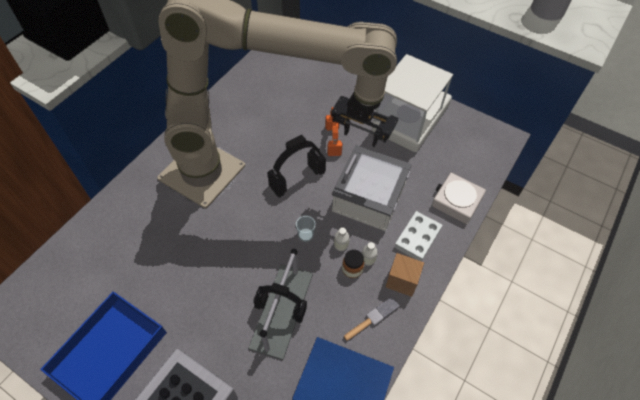

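Run:
```python
from h import *
T=toolT();a=plane("wrist",295.5,151,.153,T);b=plane("wrist",300.5,249,.153,T);d=b-a
print(a,b,(a+b)/2,np.linalg.norm(d),np.degrees(np.arctan2(d[1],d[0])))
# lid edges for yaw
for q in (((270,68),(510,57)),((270,68),(283,270)),((510,57),(497,240))):
    a,b=[plane("wrist",*p,.115,T) for p in q]; print(np.degrees(np.arctan2(*(b-a)[[1,0]])),a,b)
```

```text
[0.48155038 0.27514873 0.153     ] [0.49560666 0.18807708 0.153     ] [0.48857852 0.23161291 0.153     ] 0.08819892739258622 -80.82966099857032
9.391830373796966 [0.4488853  0.33798814 0.115     ] [0.650313   0.37130478 0.115     ]
-81.03025613863572 [0.4488853  0.33798814 0.115     ] [0.47947538 0.14418764 0.115     ]
-77.95696800124102 [0.650313   0.37130478 0.115     ] [0.68528193 0.20739433 0.115     ]
```

```bash
python3 -m inch '[{"translation":[2,-1.6,1.0],"spin":-3},{"translation":[2,0,0],"spin":0},{"translation":[2,0,0],"spin":0},{"translation":[1,0,0],"spin":0},{"translation":[0,0,0],"spin":0}]';python3 - <<'E'
from h import *
print(delta([.488,.231,.147],[.986,.165,0]),toolT()[:3,0])
E
```

```text
time: 18.02
ee_pos: [0.4918, 0.2207, 0.2329]
eef_rot: [0.445, 0.543, -0.472, 0.533]
ft_force: [-0.3, -0.0, 0.7]
width: 0.087
(array([ 8.58,  0.12, -1.2 ]), np.float64(-0.2624602128515363)) [-0.03545778 -0.01978609 -0.99917529]
```

```bash
python3 -m inch '[{"translation":[2,0.1,-1.2],"spin":0},{"translation":[1.5,0,0],"spin":0},{"translation":[1.5,0,0],"spin":0},{"translation":[1,0,0],"spin":0},{"translation":[0,0,0],"spin":0}]';python3 - <<'E'
from h import *
import cv2
print(delta([.488,.231,.147],[.986,.165,0]),toolT()[:3,0])
im=optics.camera("scene")[:,:,::-1];cv2.imwrite("pics/scene8.png",cv2.resize(im[110:240,310:430],None,fx=4,fy=4,interpolation=cv2.INTER_CUBIC))
im=optics.camera("top")[:,:,::-1];cv2.imwrite("pics/top8.png",cv2.resize(im[110:250,170:310],None,fx=4,fy=4,interpolation=cv2.INTER_CUBIC))
E
```

```text
time: 18.65
ee_pos: [0.4909, 0.2298, 0.1731]
eef_rot: [0.447, 0.542, -0.471, 0.533]
ft_force: [-0.6, -0.5, -0.0]
width: 0.0866
(array([ 2.61, -0.18, -0.19]), np.float64(-0.4901159300726903)) [-0.03181196 -0.01831968 -0.99932597]
```

View pics/scene8.png

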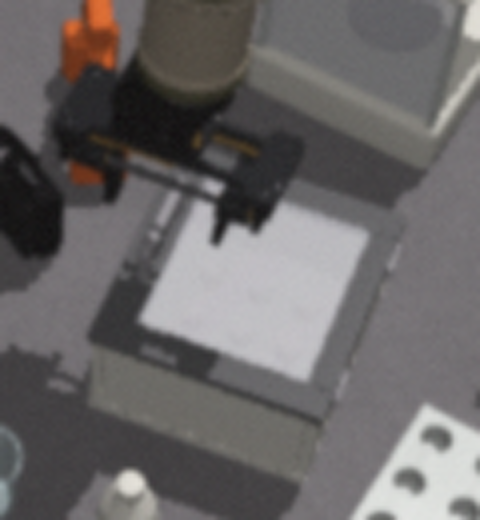

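View pics/top8.png

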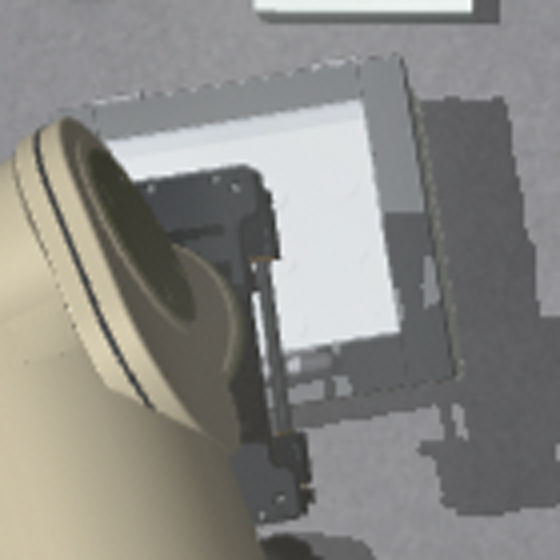

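```bash
python3 -m inch '[{"translation":[1,-0.2,-0.2],"spin":0},{"translation":[0.8,0,0],"spin":0},{"translation":[0.5,0,0],"spin":0},{"translation":[0.3,0,0],"spin":0},{"translation":[0,0,0],"spin":0}]';python3 - <<'E'
from h import *
print(delta([.488,.231,.147],[.986,.165,0]),toolT()[:3,0])
E
```

```text
time: 19.38
ee_pos: [0.4883, 0.2318, 0.1469]
eef_rot: [0.448, 0.542, -0.47, 0.534]
ft_force: [-0.9, 0.5, 0.3]
width: 0.0872
(array([-0.01, -0.04,  0.07]), np.float64(-0.4746529768576977)) [-0.02967318 -0.01688672 -0.999417  ]
```

```bash
python3 -m inch '[{"translation":[0,0,0],"spin":0},{"translation":[0,0,0],"spin":0},{"translation":[0,0,0],"spin":0},{"translation":[0,0,0],"spin":0},{"translation":[0,0,0],"spin":0},{"translation":[0,0,0],"spin":0},{"translation":[0,0,0],"spin":0},{"translation":[0,0,0],"spin":0},{"translation":[0,0,0],"spin":0},{"translation":[0,0,0],"spin":0}]' 1 55
```

```text
time: 20.62
ee_pos: [0.4873, 0.2317, 0.1475]
eef_rot: [0.447, 0.542, -0.471, 0.533]
ft_force: [2.0, -0.1, 0.1]
width: 0.0105
```

```bash
python3 -m inch '[{"translation":[-0.1,0,0],"spin":0},{"translation":[0,0,0],"spin":0}]';python3 -m inch '[{"translation":[-0.1,0,0],"spin":0},{"translation":[-0.1,0,0],"spin":0}]'
```

```text
time: 20.88
ee_pos: [0.4874, 0.2317, 0.1478]
eef_rot: [0.447, 0.542, -0.471, 0.533]
ft_force: [0.4, 0.0, -2.8]
width: 0.0108
time: 21.12
ee_pos: [0.4877, 0.2318, 0.1491]
eef_rot: [0.447, 0.542, -0.471, 0.533]
ft_force: [4.9, 1.7, -10.4]
width: 0.0107
```

```bash
python3 -m inch '[{"translation":[-0.15,0.03,0],"spin":0},{"translation":[0,0,0],"spin":0}]';python3 -m inch '[{"translation":[-0.15,0.03,0],"spin":0},{"translation":[0,0,0],"spin":0}]'
```

```text
time: 21.38
ee_pos: [0.4879, 0.2318, 0.1499]
eef_rot: [0.447, 0.542, -0.471, 0.533]
ft_force: [3.0, 1.8, -8.7]
width: 0.0104
time: 21.62
ee_pos: [0.4881, 0.2318, 0.1507]
eef_rot: [0.447, 0.542, -0.471, 0.533]
ft_force: [3.6, 2.0, -9.0]
width: 0.0103
```

```bash
python3 -m inch '[{"translation":[-0.2,0.04,0],"spin":0},{"translation":[-0.2,0.04,0],"spin":0}]';python3 -m inch '[{"translation":[-0.2,0.04,0],"spin":0},{"translation":[-0.2,0.04,0],"spin":0}]'
```

```text
time: 21.88
ee_pos: [0.4891, 0.232, 0.1543]
eef_rot: [0.446, 0.542, -0.471, 0.533]
ft_force: [4.7, 1.9, -9.7]
width: 0.0102
time: 22.12
ee_pos: [0.4903, 0.2322, 0.1583]
eef_rot: [0.447, 0.542, -0.471, 0.533]
ft_force: [5.9, 2.0, -10.8]
width: 0.0104
```

```bash
python3 -m inch '[{"translation":[-0.1,0.02,0],"spin":0},{"translation":[0,0,0],"spin":0}]';python3 - <<'E'
from h import *
import cv2
im=optics.camera("scene")[:,:,::-1];cv2.imwrite("pics/scene9.png",cv2.resize(im[110:240,310:430],None,fx=4,fy=4,interpolation=cv2.INTER_CUBIC))
im=optics.camera("wrist")[:,:,::-1];cv2.imwrite("pics/w9.png",im)
E
```

```text
time: 22.38
ee_pos: [0.4906, 0.2323, 0.1595]
eef_rot: [0.447, 0.542, -0.471, 0.533]
ft_force: [4.9, 2.4, -7.5]
width: 0.0102
```

View pics/scene9.png

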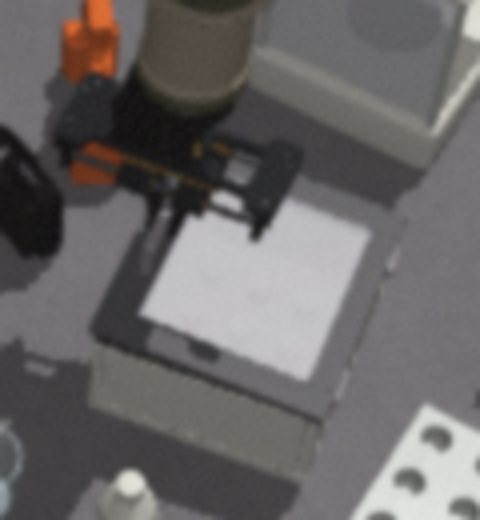

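View pics/w9.png

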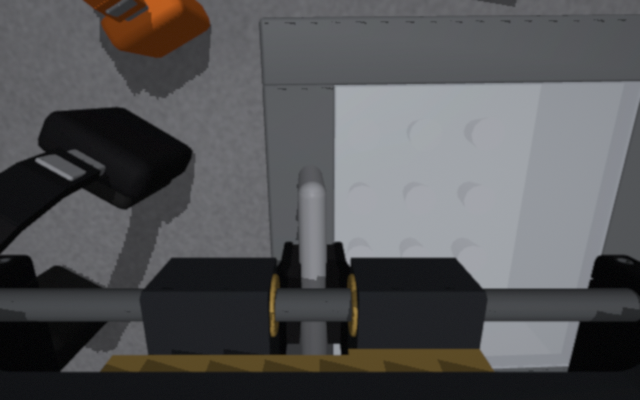

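```bash
python3 -m inch '[{"translation":[-0.2,0.05,0],"spin":0},{"translation":[-0.2,0.05,0],"spin":0},{"translation":[-0.1,0.03,0],"spin":0},{"translation":[0,0,0],"spin":0}]'
```

```text
time: 22.98
ee_pos: [0.492, 0.2325, 0.1639]
eef_rot: [0.447, 0.542, -0.471, 0.533]
ft_force: [3.8, 2.1, -8.3]
width: 0.0103
```

```bash
python3 -m inch '[{"translation":[-0.12,0.03,0],"spin":0},{"translation":[0,0,0],"spin":0},{"translation":[0,0,0],"spin":0}]';python3 - <<'E'
from h import *
import cv2
s=r.read_state();T=toolT(s);im=optics.camera("wrist")[:,:,::-1].copy();cv2.imwrite("pics/w10.png",im)
sc=optics.camera("scene")[:,:,::-1].copy();cv2.imwrite("pics/scene10.png",sc)
tp=optics.camera("top")[:,:,::-1].copy();cv2.imwrite("pics/top10.png",tp)
yaw=np.radians(9.9);X=np.array([np.cos(yaw),np.sin(yaw),0]);Y=np.array([-np.sin(yaw),np.cos(yaw),0]);Z=np.array([0,0,1.])
H=np.array([.4878,.231,0])+.186*X+.103*Z
def pt(u,v,h,a): return H+Y*v+(-u*np.cos(a)-h*np.sin(a))*X+(u*np.sin(a)+h*np.cos(a)-0)*Z if False else H+Y*v-u*(np.cos(a)*X-np.sin(a)*Z)+h*(np.sin(a)*X+np.cos(a)*Z)
for a in (0,.096):
    print(a,"scene",[proj("scene",pt(.208,v,.012,a)).round(1) for v in(.113,-.113)],"wrist",[proj("wrist",pt(.208,v,.012,a),T).round(1) for v in(.113,)],"top",proj("top",pt(.208,-.113,.012,a)).round(1), "handle", pt(.186,0,.046,a).round(4))
c=cv2.resize(sc[150:240,320:415],None,fx=6,fy=6,interpolation=cv2.INTER_CUBIC);cv2.imwrite("pics/s10c.png",c)
o=cv2.imread("pics/scene7.png");cv2.imwrite("pics/s7c.png",cv2.resize(o[150:240,320:415],None,fx=6,fy=6,interpolation=cv2.INTER_CUBIC))
E
```

```text
time: 23.35
ee_pos: [0.4925, 0.2325, 0.1654]
eef_rot: [0.447, 0.542, -0.471, 0.533]
ft_force: [4.4, 1.3, -7.5]
width: 0.0103
0 scene [array([355.4, 144.4]), array([331. , 193.2])] wrist [array([260.1,  29. ])] top [283.3 204.4] handle [0.4878 0.231  0.149 ]
0.096 scene [array([356.3, 141. ]), array([331.8, 190.1])] wrist [array([256.9,  21.3])] top [282.4 203.3] handle [0.493  0.2319 0.1666]
```

View pics/s10c.png

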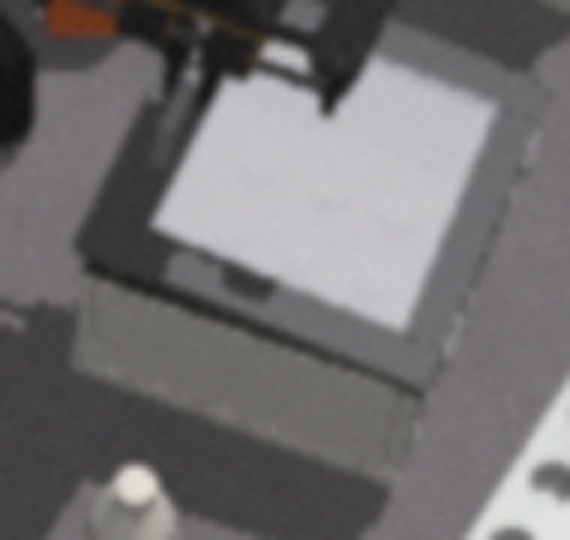

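View pics/s7c.png

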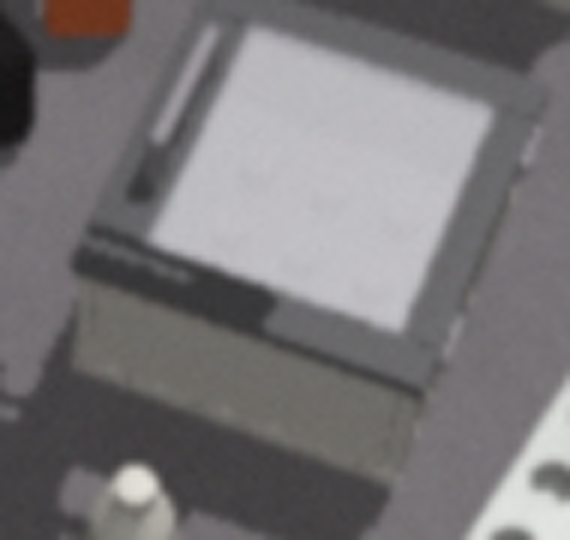

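View pics/w10.png

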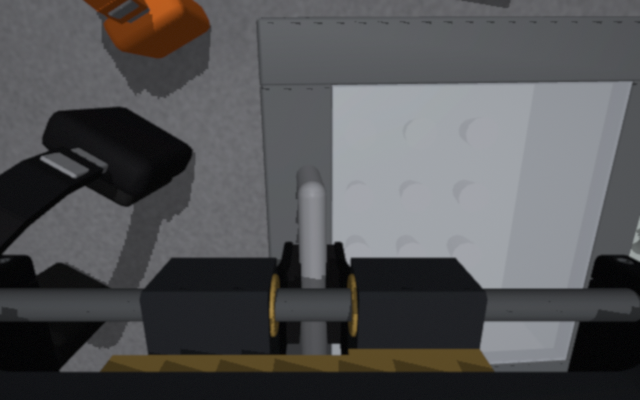

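View pics/scene10.png

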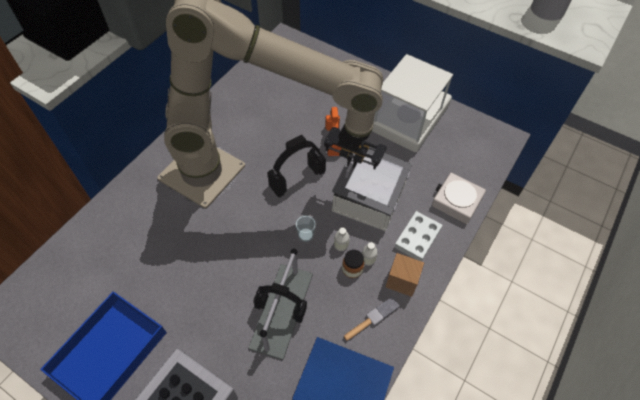

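```bash
python3 -m inch '[{"translation":[0,0,0],"spin":0},{"translation":[0,0,0],"spin":0},{"translation":[0,0,0],"spin":0}]'
python3 - <<'E'
import cv2,numpy as np
a=cv2.imread("pics/scene0.png");b=cv2.imread("pics/scene10.png")
for n,(x,y,w,h) in dict(beaker=(292,212,28,30),bA=(332,225,18,26),bB=(362,240,16,26),jar=(340,247,28,30),bigmuffs=(265,135,62,60),rack=(395,210,48,50)).items():
    g=cv2.cvtColor(a[y:y+h,x:x+w],6).astype(np.float32);k=cv2.cvtColor(b[y:y+h,x:x+w],6).astype(np.float32)
    print(n,cv2.phaseCorrelate(g,k))
E
```

```text
time: 23.88
ee_pos: [0.4925, 0.2325, 0.1654]
eef_rot: [0.447, 0.542, -0.471, 0.533]
ft_force: [4.3, 2.2, -8.0]
width: 0.0106
beaker ((-0.04503415703772795, 0.10527444565108013), 0.7417360215716892)
bA ((0.02010759919335392, 0.6106897708930212), 1.043521686345952)
bB ((0.17222831610120615, 0.42826171664632184), 1.0358120832178328)
jar ((0.007250441392192997, -0.04302492951543613), 0.99905384461085)
bigmuffs ((-0.14596619825093882, 0.08115890365098011), 0.7876150640348594)
rack ((-0.03366428490800999, -0.022044338702229993), 0.9669488112131754)
```

```bash
python3 -c "
from bench import close_job
print(close_job())"
```

```text
the job is handed in; nothing more can be done
None
```

I hung the smaller black ear defenders over the rail's bar, one cup on each side, and let go. I then pulled the desiccator's lid free of its seal in small steps. I handed in at about 23.9 s, still gripping the handle with the lid held slightly open.

**Gap:** the tool rose 17.9 mm, which works out to about 0.095 rad, or roughly 2 cm at the front edge. The lid's corner in the wrist and scene pictures agrees to within a pixel or two. The hold stayed steady over the last 0.4 s.

**Ear defenders:** they were still hanging in the last scene picture.

**Other bench items:** the beaker, jar, rack and large black ear defenders show no shift. The two bottles measured about 0.5 px off, which I took to be shadow because they looked unmoved in the pictures. I did not measure the orange ear defenders.

**One disagreement:** the downward force on the handle is still about 8 N, against the 3 N expected from the lid's weight. I think the tight 55 N grip resisting the round bar's turn explains it, but I did not confirm that.

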